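# Check a flange with a go pin in the leaf fixture

## Task

Check the bolt hole of the loose steel flange: set it hub up into the nest of the blue checking fixture, swing the hinged leaf all the way down over it, then put the green-handled go pin down through the bush in the leaf and the flange hole until its handle sits on the bush. Leave the red-handled pin standing in the wooden stand.

Things in the scene. Friction and masses are not known exactly. Their poses are not given: they have to be found in the camera images.
- fixture: Checking fixture, fixed to the bench: blue base with a dark steel top plate, 138 mm (its x) by 84 mm (its y) by 26 mm high. Origin on the bench under the centre of the nest, z up; its -x side faces the robot, the hinge is on its +x side. The base reaches from x = -64 to x = +74 mm. Two hinge ears on the far edge rise to 52 mm.
- nest (a point): Centre of the nest floor: the fixture's top, 26 mm above the bench; axes as the fixture. The flange lies here, length along x (either way round), between six 8 mm dowels with cone tops, 8.5 mm high: one beyond each lug end (x = +-55 mm), one on each side of each lug (x = +-36, y = +-20.8 mm). Play is 1.75 mm each way.
- check_hole (a point): Mouth of the 12.8 mm through hole in the base, in the nest floor 34 mm from the nest's centre on the robot's side (-x), right under the near lug hole of a seated flange; z up.
- leaf (a joint): Angle of the fixture's hinged aluminium leaf, rad: 0 = closed, level over the flange; 1.95 = wide open, leaning away from the robot. Stiff: it stays where it is left. Axis along the fixture's y at its x = +64, z = 42.5 mm; positive lifts the free end up and over to +x. Plate 120 x 62 x 10 mm with a 40 mm square window round the hub and one bush; closed, its top is 47.5 mm above the bench.
- leaf_knob (a point): Centre of the black ball knob (24 mm) on a short stud at the leaf's free end, 149.5 mm from the hinge axis; it moves with the leaf. Closed it stands 85.5 mm to the -x side of the fixture's origin, 42.5 mm above the bench, clear in front of the base.
- bush_top (a point): Centre of the mouth of the steel bush in the leaf (22 mm outside, 12.8 mm hole), on its upper face. With the leaf closed it lies straight above check_hole, 51.5 mm above the bench. It moves with the leaf; its z is the hole's axis.
- flange: Loose steel two-lug flange, 0.2 kg: 98 mm long (its x), 48 mm wide, 10 mm thick, round lugs of 30 mm with a 15 mm hole at x = +-34 mm; in the middle a hub of 26 mm diameter stands up from the flange, its top 32 mm above the underside. Origin at the centre of the underside, z up through the hub. Both ends are alike.
- go_pin: Go pin with a ribbed green handle, standing tip down in one of the two holes of the wooden stand: steel shank 10 mm diameter, 46 mm long with a tapered nose, then the handle, 17 mm diameter and 40 mm long (86 mm overall). Origin at the tip, z up along the pin to the handle. In the stand the shank is down in the hole and the handle's shoulder rests on the stand.
- go_pin_shoulder (a point): Centre of the underside of the green handle, 46 mm above the pin's tip: the shoulder that comes to rest on the bush; z up along the pin.
- nogo_pin: The same pin with a red handle, in the other hole of the stand; to be left there. Origin at its tip.
- pin_stand: Fixed wooden block for the pins, 112 mm (x) by 46 mm (y), 50 mm high, with two 12.8 mm holes at x = +-30 mm. Origin at the centre of its underside, z up.

How it is judged:
On the way, in this order (a step that is already met when the one before it is completed fails the run):
1. the flange lies in the nest, hub up, and is released, with the leaf still open (distance between flange and nest below 0.005 m and angle between flange's own z axis and vertical below 0.04 rad and angle between the x axis of flange and the x axis of fixture, either way round below 0.09 rad and contact force between flange and the fingers below 0.3 N and value of joint leaf above 0.5 rad), for 0.2 s.
2. the leaf is down over the seated flange (value of joint leaf below 0.05 rad and distance between flange and nest below 0.005 m), for 0.2 s.
At the end, for the whole second after the job is handed in: Leaf closed (under 0.05 rad); flange flat and hub up in the nest (centre within 5 mm, lengthwise within 0.09 rad); go pin upright and still, tip within 4 mm of the check hole axis, shoulder within 4 mm of the bush mouth; red pin upright in the stand, within 10 mm of its start (all of step 2 and angle between flange's own z axis and vertical below 0.04 rad and angle between the x axis of flange and the x axis of fixture, either way round below 0.09 rad and horizontal distance between go_pin and check_hole below 0.004 m and distance between go_pin_shoulder and bush_top below 0.004 m and angle between go_pin's own z axis and vertical below 0.08 rad and linear speed of go_pin below 0.02 m/s and angle between nogo_pin's own z axis and vertical below 0.1 rad and distance of nogo_pin from where it was at the start of the episode below 0.01 m); the robot touches nothing.
It fails at once if the red pin is pulled out of its hole or knocked over (distance of nogo_pin from where it was at the start of the episode above 0.02 m).
It also fails if it takes over 72 s, if anything falls off the work surface, if the arm or the gripper's body presses on something with over 40 N, if the wrist force passes 120 N, or if a joint passes its speed limit or range.

## Robot

A 6-joint arm with a two-finger parallel gripper is mounted at the origin on a cart in front of the work surface, level with it; the furniture and walls round the work are solid. World frame = base frame: x ahead of the robot, y to its left, z up, the work surface at z = 0. Lengths are in m, angles in rad, forces in N, time in s.
With the tool pointing down it reaches from about 0.425 to 0.95 m from the base axis. Payload 3.5 kg.
Tool frame: the origin (TCP) lies between the finger pads; the fingertips stand 25 mm ahead of it and the grasp point (between the pads) lies 6 mm ahead of it (ctrl.finger_overhang is the distance from the TCP to the fingertips, in m); x points along the fingers, y is the direction in which the jaws open and shut, and the axes are right-handed (so a half turn about x gives the same grasp; the last joint's range is limited). The gripper opens to 85 mm and grips with 20 to 120 N. Pads are 22 mm wide; open, the fingers measure 114 mm over their backs; the gripper's body (76 mm by 85 mm) begins 54 mm behind the grasp point. The pads swing forward as they close: fully open they stand 13 mm farther back than shut.
Start: joints at [-1.323, 0.286, 1.577, -0, 1.279, -0.15], TCP at [0.262, -0.622, 0.256] pointing down, gripper open.
Joint ranges: [-2.77, 2.77], [-0.9, 2.22], [0.21, 2.48], [-1.53, 4.67], [0.24, 2.81], [-2.84, 2.84]. Speed limits (rad/s): [2.79, 2.79, 3.14, 3.14, 3.14, 3.14].

## Interface

Orientations are given as a unit quaternion [x, y, z, w].
In Python, from plant import ctrl gives the robot as it stands.
- The arm moves only by the tool play_rows, never from a script. Its argument "targets" is a list of rows, each an object with "delta_pos": the shift along the world's x, y, z normalised to -1 to 1, where 1 is 1000 mm, a list of three; "delta_rot": the turn, a rotation vector about the world's x, y, z normalised to -1 to 1, where 1 is pi rad, a list of three; "claw": the finger opening in mm, from 0 to 85.4. In form: [{"delta_pos": [tx, ty, tz], "delta_rot": [wx, wy, wz], "claw": claw}, ...]. A call has 1 to 20 rows; each row is the pose to reach, as a shift and turn from the pose measured when the call began, turning the shorter way round; what a row does not reach only later rows make up. A row lasts 1/12 s, in which the tool goes at most 41.7 mm and 7.16 degrees, less where a joint would pass 70% of its speed; a pose out of reach is approached as far as the arm can. A call with a number of a shift or a turn outside -1 to 1 is refused whole. A call with a gripper value outside its range is refused whole. The fingers move at their own pace and stop on an object; "newtons" is the grip in N (left out, the last holds). Time passes only in rows, so rows that repeat a pose let the fingers close. It gives the time, the measured TCP pose, the force and the opening at its end, in the units of the state.
- ctrl.get_state(): the state, without advancing time (a new reading comes with each control period).
- ctrl.read_camera(name): name is "scene" or "top" or "wrist"; returns the picture (384x512x3 uint8, blue, green, red); there is no depth.
- ctrl.calibration(name): a dict with "fx", "fy", "cx", "cy" (pixels), "camera_from_world" (4x4, takes a point from world to camera coordinates). Camera axes: x right, y down, z forward; pixel columns grow to the right and rows downward; lengths in m; the calibration is good to about 2 mm. The wrist camera is an equidistant fisheye: a pixel r from the principal point sees the ray r / f radians off the axis. A picture is of the moment at which its call begins: read the wrist's pose just before it. calibration takes no time and is no camera call; for the wrist camera it gives the pose at the moment of the call.
- ctrl.sign_off(): hands the job in, once; it reports no verdict.
The state is a dict: "time": time; "qpos": joint angles; "dq": joint speeds; "joint_efforts": joint torques, N m; "eef_pos": TCP position; "tcp_rot": TCP orientation; "contact_force": force on the tool from outside, world axes, zero at the start; "wrist_torque": the same for the moment, N m; "opening": opening from 0.0 (shut) to 1.0 (fully open).
Only numpy, scipy, OpenCV 4.12 (cv2) and the standard library are available. Lean on these libraries where they do the work, as an engineer would, in place of code of your own. Each camera call takes 0.05 s, during which the arm holds its last target. There are 200 camera calls.

## Working session

There is one attempt and no reset: what is moved stays moved. The work goes in short steps, Python scripts to look and compute and a tool call to move; the robot and the scene stay as the last step left them, time stands still between calls to the robot, and variables do not carry over. Pictures are saved under pics/ and viewed, about 8 in all and at most 12, crops included, and the job is handed in when it is done.

Besides the shell and the picture viewer there is one more tool, called after "Request:" in YAML: its name, and indented under it one key for each argument. play_rows: Moves the arm, as the interface text tells. Its arguments: {"type":"object","properties":{"targets":{"type":"array"},"newtons":{"type":"number"}},"required":["targets"]}

```bash
mkdir -p pics
python3 - <<'E'
from plant import ctrl
import cv2,numpy as np
for n in("scene","top"):
    cv2.imwrite(f"pics/{n}0.png",ctrl.read_camera(n)); c=ctrl.calibration(n); print(n,c["fx"],c["fy"],c["cx"],c["cy"]);print(np.round(c["camera_from_world"],4))
s=ctrl.get_state();print(s)
E
```

```text
scene 376.0225164736976 376.0225164736976 257.95283695149897 189.8858303461537
[[-0.7787 -0.6272 -0.0174  0.4324]
 [-0.2403  0.3237 -0.9151  0.1988]
 [ 0.5796 -0.7084 -0.4028  0.5888]
 [ 0.      0.      0.      1.    ]]
top 429.12026600713455 429.12026600713455 263.78558619531714 184.14860703120436
[[-0.0186 -0.9997 -0.0158  0.0339]
 [-0.9845  0.021  -0.1742  0.5432]
 [ 0.1745  0.0123 -0.9846  0.897 ]
 [ 0.      0.      0.      1.    ]]
{'time': 0.1, 'qpos': array([-1.32298594e+00,  2.87112493e-01,  1.57804635e+00, -3.45283103e-06,
        1.27858305e+00, -1.50014467e-01]), 'dq': array([ 0.00023596,  0.00023785, -0.00427121, -0.00256105, -0.00071248,
        0.00038124]), 'joint_efforts': array([ 5.84705467e-04, -4.07299376e+01, -2.93700063e+01, -1.49736766e-04,
        3.41389459e-03, -4.53629987e-07]), 'eef_pos': array([ 0.26138733, -0.6217467 ,  0.25505329]), 'tcp_rot': array([-0.69312532, -0.14048582,  0.69320193, -0.13896801]), 'contact_force': array([-0.34710587, -0.16299484, -0.38982132]), 'wrist_torque': array([ 0.00318377, -0.02743402, -0.02410701]), 'opening': 1.0012011677140142}
```

View pics/top0.png

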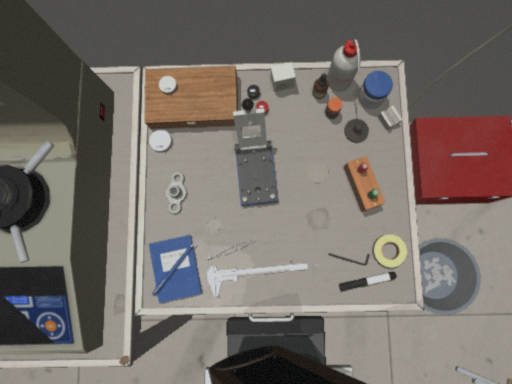

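View pics/scene0.png

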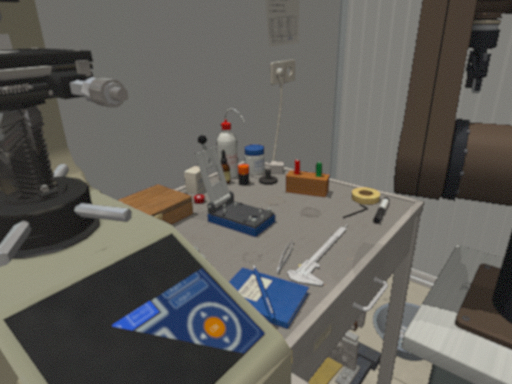

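The top view shows the flange at about (176,192), the fixture at (257,176) with its leaf open toward the top, and the stand at (365,184) with the green pin at (374,194). I'll enlarge this area.

```bash
cat > h.py <<'E'
from plant import ctrl
import cv2,numpy as np
from scipy.spatial.transform import Rotation as R
def px2w(name,u,v,z,c=None):
    c=c or ctrl.calibration(name); T=np.array(c["camera_from_world"]); a=(u-c["cx"])/c["fx"]; b=(v-c["cy"])/c["fy"]
    if name=="wrist":
        r=np.hypot(a,b); k=np.sin(r)/r if r>1e-9 else 1; d=np.array([a*k,b*k,np.cos(r)])
    else: d=np.array([a,b,1.])
    d=T[:3,:3].T@d; o=-T[:3,:3].T@T[:3,3]
    return o+d*(z-o[2])/d[2]
def w2px(name,p,c=None):
    c=c or ctrl.calibration(name); T=np.array(c["camera_from_world"]); q=T[:3,:3]@p+T[:3,3]
    if name=="wrist":
        h=np.hypot(q[0],q[1]); r=np.arctan2(h,q[2])/max(h,1e-9); return np.array([c["cx"]+c["fx"]*r*q[0],c["cy"]+c["fy"]*r*q[1]])
    return np.array([c["cx"]+c["fx"]*q[0]/q[2],c["cy"]+c["fy"]*q[1]/q[2]])
E
python3 - <<'E'
import cv2
a=cv2.imread("pics/top0.png")
cv2.imwrite("pics/c1.png",cv2.hconcat([cv2.resize(a[165:220,155:290],None,fx=5.8,fy=5.8,interpolation=3)]))
x=cv2.resize(a[95:215,150:282],None,fx=5,fy=5,interpolation=cv2.INTER_CUBIC)   #660x600
y=cv2.resize(a[150:215,340:390],None,fx=2.8,fy=2.8)
cv2.imwrite("pics/c1.png",x)
cv2.imwrite("pics/c2.png",cv2.resize(a[150:215,335:395],None,fx=8,fy=8,interpolation=cv2.INTER_CUBIC))
E
```

```text
(no output)
```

View pics/c1.png

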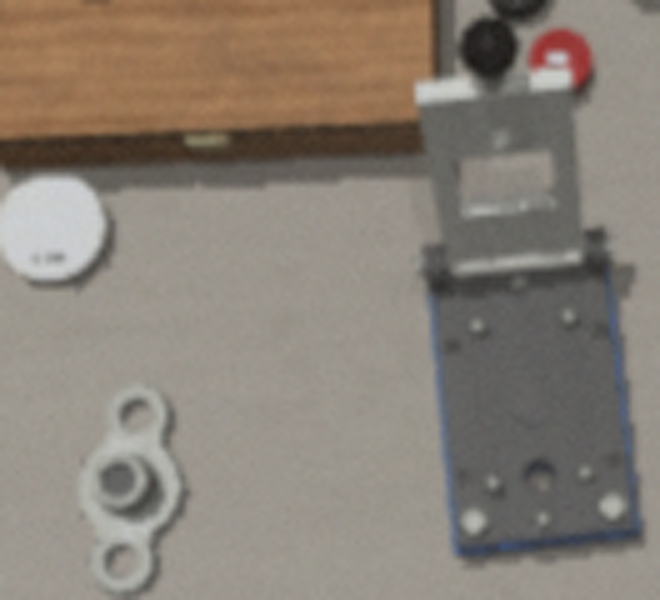

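View pics/c2.png

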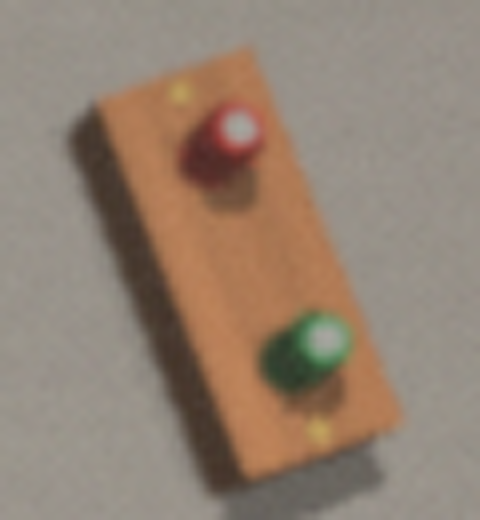

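The crops show:
- **Flange:** lug holes at crop (140,412) and (125,560), hub top at (121,480).
- **Fixture:** dowels at (477,326), (570,317), (493,484), (586,473) and (544,519), check hole at (540,473).
- **Pins:** green handle top at (325,340) and red at (240,128) in the second crop.

Run:
```python
from h import *
f=lambda u,v,z:px2w("top",150+(u+.5)/5-.5,95+(v+.5)/5-.5,z)
g=lambda u,v,z:px2w("top",335+(u+.5)/8-.5,150+(v+.5)/8-.5,z)
np.set_printoptions(precision=4,suppress=True)
a,b=f(140,412,.01),f(125,560,.01);d=a-b
print("lugs",a,b,np.linalg.norm(d),(a+b)/2,np.degrees(np.arctan2(d[1],d[0])),"hub",f(121,480,.032))
P=[f(*p,.0335) for p in((477,326),(570,317),(493,484),(586,473),(544,519))]
M=np.array([[36,20.8],[36,-20.8],[-36,20.8],[-36,-20.8],[-55,0]])/1e3
Q=np.array(P)[:,:2];mc=M.mean(0);qc=Q.mean(0)
H=(M-mc).T@(Q-qc);th=np.arctan2(H[0,1]-H[1,0],H[0,0]+H[1,1]);c,s=np.cos(th),np.sin(th);r=np.array([[c,-s],[s,c]])
t=qc-r@mc;print("fix",t,np.degrees(th),"res",(Q-(M@r.T+t))*1e3)
print("hole",f(540,473,.026),"pred",r@[-.034,0]+t)
gr,rd=g(325,340,.09),g(240,128,.09);print("green",gr,"red",rd,np.linalg.norm(gr-rd))
print("knob",[f(490,46,z)for z in(.15,.18,.2)])
s=ctrl.get_state();print(R.from_quat(s["tcp_rot"]).as_matrix())
```

```text
lugs [0.5715 0.222  0.01  ] [0.5029 0.2277 0.01  ] 0.06882260975208922 [0.5372 0.2248 0.01  ] -4.768460942052741 hub [0.5363 0.2252 0.032 ]
fix [0.5689 0.0406] 4.9046053226567805 res [[ 0.2193  0.3106]
 [-0.1008 -0.3621]
 [-0.5234  0.114 ]
 [ 0.0148 -0.0244]
 [ 0.39   -0.038 ]]
hole [0.5365 0.0375 0.026 ] pred [0.535  0.0377]
green [ 0.5146 -0.2096  0.09  ] red [ 0.5717 -0.1909  0.09  ] 0.060026721138186814
knob [array([0.692 , 0.0516, 0.15  ]), array([0.6806, 0.0501, 0.18  ]), array([0.6731, 0.0491, 0.2   ])]
[[-0.0005  0.3874 -0.9219]
 [ 0.0021 -0.9219 -0.3874]
 [-1.     -0.0021 -0.0003]]
```

Run:
```python
from h import *
np.set_printoptions(precision=3,suppress=True)
print(ctrl.finger_overhang)
for s,t in(((118,92),(48,148)),((125,213),(25,258)),((58,112),(48,148))):
    best=min(((np.linalg.norm(px2w("scene",*s,z)[:2]-px2w("top",*t,z)[:2]),z) for z in np.arange(-.1,.7,.01)))
    print(best,px2w("scene",*s,best[1]),px2w("top",*t,best[1]))
```

```text
0.025
(np.float64(0.034545456276577985), np.float64(0.33999999999999975)) [0.554 0.318 0.34 ] [0.556 0.352 0.34 ]
(np.float64(0.0008808547294564236), np.float64(0.23999999999999985)) [0.389 0.432 0.24 ] [0.39  0.432 0.24 ]
(np.float64(0.040636876329043295), np.float64(0.31999999999999984)) [0.589 0.393 0.32 ] [0.561 0.363 0.32 ]
```

Request:
play_rows:
  targets:
    - {"delta_pos": [0.02,0.035,0],"delta_rot": [0,0,-0.01],"claw": 60}
    - {"delta_pos": [0.04,0.07,0],"delta_rot": [0,0,-0.02],"claw": 60}
    - {"delta_pos": [0.06,0.105,0],"delta_rot": [0,0,-0.03],"claw": 60}
    - {"delta_pos": [0.08,0.14,0],"delta_rot": [0,0,-0.04],"claw": 60}
    - {"delta_pos": [0.1,0.175,0],"delta_rot": [0,0,-0.05],"claw": 60}
    - {"delta_pos": [0.12,0.21,0],"delta_rot": [0,0,-0.06],"claw": 60}
    - {"delta_pos": [0.14,0.245,0],"delta_rot": [0,0,-0.07],"claw": 60}
    - {"delta_pos": [0.16,0.28,0],"delta_rot": [0,0,-0.08],"claw": 60}
    - {"delta_pos": [0.18,0.315,0],"delta_rot": [0,0,-0.09],"claw": 60}
    - {"delta_pos": [0.2,0.35,0],"delta_rot": [0,0,-0.1],"claw": 60}
    - {"delta_pos": [0.22,0.385,0],"delta_rot": [0,0,-0.11],"claw": 60}
    - {"delta_pos": [0.235,0.42,0],"delta_rot": [0,0,-0.12],"claw": 60}
    - {"delta_pos": [0.245,0.46,0],"delta_rot": [0,0,-0.13],"claw": 60}
    - {"delta_pos": [0.25,0.5,0],"delta_rot": [0,0,-0.14],"claw": 60}
    - {"delta_pos": [0.255,0.54,0],"delta_rot": [0,0,-0.153],"claw": 60}
    - {"delta_pos": [0.26,0.58,0],"delta_rot": [0,0,-0.153],"claw": 60}
    - {"delta_pos": [0.265,0.62,0],"delta_rot": [0,0,-0.153],"claw": 60}
    - {"delta_pos": [0.27,0.66,0],"delta_rot": [0,0,-0.153],"claw": 60}
    - {"delta_pos": [0.272,0.7,0],"delta_rot": [0,0,-0.153],"claw": 60}
    - {"delta_pos": [0.274,0.74,0],"delta_rot": [0,0,-0.153],"claw": 60}
  newtons: 40

```text
time: 1.77
eef_pos: [0.5349, 0.1203, 0.2547]
tcp_rot: [-0.706, 0.029, 0.707, 0.03]
contact_force: [0.8, -0.6, -0.3]
opening: 0.7
```

Request:
play_rows:
  targets:
    - {"delta_pos": [0,0.03,-0.04],"delta_rot": [0,0,0],"claw": 60}
    - {"delta_pos": [0,0.06,-0.07],"delta_rot": [0,0,0],"claw": 60}
    - {"delta_pos": [0.001,0.085,-0.1],"delta_rot": [0,0,0],"claw": 60}
    - {"delta_pos": [0.002,0.104,-0.115],"delta_rot": [0,0,0],"claw": 60}
    - {"delta_pos": [0.002,0.104,-0.115],"delta_rot": [0,0,0],"claw": 60}
    - {"delta_pos": [0.002,0.104,-0.115],"delta_rot": [0,0,0],"claw": 60}

```text
time: 2.27
eef_pos: [0.5353, 0.2249, 0.1373]
tcp_rot: [-0.705, 0.028, 0.708, 0.029]
contact_force: [1.5, -0.5, 0.7]
opening: 0.703
```

Run:
```python
from h import *
s=ctrl.get_state();print(s["eef_pos"],R.from_quat(s["tcp_rot"]).as_matrix().round(3),s["contact_force"])
c=ctrl.calibration("wrist");im=ctrl.read_camera("wrist")
for p in((.537,.2248,.032),(.5715,.222,.01),(.5029,.2277,.01)):print(w2px("wrist",np.array(p),c))
import pickle;pickle.dump(c,open("w1.pkl","wb"))
cv2.imwrite("pics/w1.png",im)
```

```text
[0.53526525 0.22487449 0.13732609] [[-0.005 -0.08  -0.997]
 [ 0.001 -0.997  0.08 ]
 [-1.    -0.     0.005]] [ 1.45740324 -0.51433944  0.7186158 ]
[251.50118094 199.69836809]
[251.44442384 151.55611161]
[251.20798437 226.45847956]
```

View pics/w1.png

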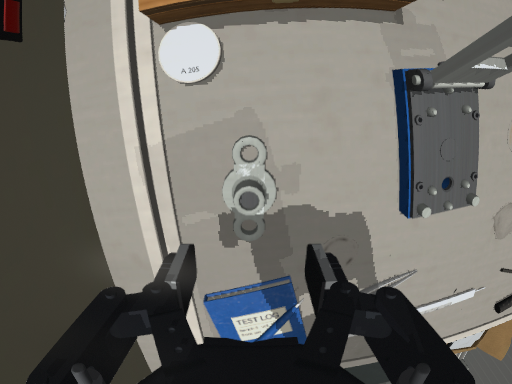

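Request:
play_rows:
  targets:
    - {"delta_pos": [0.0015,0.001,-0.03],"delta_rot": [0,0,0],"claw": 60}
    - {"delta_pos": [0.0015,0.001,-0.06],"delta_rot": [0,0,0],"claw": 60}
    - {"delta_pos": [0.0015,0.001,-0.08],"delta_rot": [0,0,0],"claw": 60}
    - {"delta_pos": [0.0015,0.001,-0.092],"delta_rot": [0,0,0],"claw": 60}
    - {"delta_pos": [0.0015,0.001,-0.092],"delta_rot": [0,0,0],"claw": 60}
    - {"delta_pos": [0.0015,0.001,-0.092],"delta_rot": [0,0,0],"claw": 60}
    - {"delta_pos": [0.0015,0.001,-0.092],"delta_rot": [0,0,0],"claw": 60}
    - {"delta_pos": [0.0015,0.001,-0.092],"delta_rot": [0,0,0],"claw": 60}

```text
time: 2.98
eef_pos: [0.5399, 0.2254, 0.0497]
tcp_rot: [0.708, -0.028, -0.705, -0.03]
contact_force: [0.6, -0.3, -0.5]
opening: 0.701
```

Run:
```python
from h import *
for i in range(3):
    s=ctrl.get_state();print(s["time"],s["eef_pos"],R.from_quat(s["tcp_rot"]).as_matrix()[:,0].round(4),s["dq"].round(3));ctrl.read_camera("wrist")
```

```text
2.9833 [0.53990324 0.22538484 0.04966744] [ 0.0031  0.0023 -1.    ] [ 0.004  0.002  0.005  0.    -0.002  0.001]
3.0333 [0.5396378  0.22545733 0.04940482] [ 0.0027  0.0022 -1.    ] [ 0.003  0.007  0.009 -0.    -0.002 -0.   ]
3.0833 [0.53932908 0.22548203 0.04906283] [ 0.002   0.0021 -1.    ] [ 0.003  0.005  0.007 -0.    -0.002  0.001]
```

Request:
play_rows:
  targets:
    - {"delta_pos": [-0.003,0.0005,-0.011],"delta_rot": [0,0,0],"claw": 60}
    - {"delta_pos": [-0.003,0.0005,-0.011],"delta_rot": [0,0,0],"claw": 60}
    - {"delta_pos": [-0.003,0.0005,-0.011],"delta_rot": [0,0,0],"claw": 60}
    - {"delta_pos": [-0.003,0.0005,-0.011],"delta_rot": [0,0,0],"claw": 60}

```text
time: 3.47
eef_pos: [0.5356, 0.226, 0.0372]
tcp_rot: [0.707, -0.028, -0.706, -0.029]
contact_force: [0.1, 0.2, 1.1]
opening: 0.707
```

Run:
```python
from h import *
for i in range(3):
    s=ctrl.get_state();print(s["time"],s["eef_pos"],R.from_quat(s["tcp_rot"]).as_matrix()[:,0].round(4),s["dq"].round(3),s["contact_force"]);ctrl.read_camera("wrist")
```

```text
3.4667 [0.53558489 0.22598401 0.03720024] [ 4.0e-04  1.7e-03 -1.0e+00] [-0.002 -0.004 -0.008 -0.001 -0.    -0.   ] [0.05819259 0.21299554 1.11442519]
3.5167 [0.53586969 0.22601117 0.03748044] [ 0.001   0.0018 -1.    ] [ 0.001 -0.004 -0.007  0.001 -0.    -0.001] [0.32105347 0.14506283 0.51850218]
3.5667 [0.53602759 0.2260291  0.03761418] [ 0.0013  0.0019 -1.    ] [-0.001 -0.003 -0.005  0.001 -0.002 -0.001] [ 0.16965549 -0.40415303  0.58615164]
```

Request:
play_rows:
  targets:
    - {"delta_pos": [0.001,0,0.001],"delta_rot": [0,0,0],"claw": 15}
    - {"delta_pos": [0.001,0,0.001],"delta_rot": [0,0,0],"claw": 15}
    - {"delta_pos": [0.001,0,0.001],"delta_rot": [0,0,0],"claw": 15}
    - {"delta_pos": [0.001,0,0.001],"delta_rot": [0,0,0],"claw": 15}
    - {"delta_pos": [0.001,0,0.001],"delta_rot": [0,0,0],"claw": 15}
    - {"delta_pos": [0.001,0,0.001],"delta_rot": [0,0,0],"claw": 15}
    - {"delta_pos": [0.001,0,0.001],"delta_rot": [0,0,0],"claw": 15}
    - {"delta_pos": [0.001,0,0.001],"delta_rot": [0,0,0],"claw": 15}
    - {"delta_pos": [0.001,0,0.001],"delta_rot": [0,0,0],"claw": 15}
    - {"delta_pos": [0.001,0,0.001],"delta_rot": [0,0,0],"claw": 15}
  newtons: 40

```text
time: 4.45
eef_pos: [0.5376, 0.2261, 0.0392]
tcp_rot: [0.707, -0.028, -0.706, -0.03]
contact_force: [1.1, 0.2, 2.8]
opening: 0.279
```

Request:
play_rows:
  targets:
    - {"delta_pos": [0,0,0.02],"delta_rot": [0,0,0],"claw": 15}
    - {"delta_pos": [0,0,0.05],"delta_rot": [0,0,0],"claw": 15}
    - {"delta_pos": [0,0,0.08],"delta_rot": [0,0,0],"claw": 15}
    - {"delta_pos": [0,0,0.1],"delta_rot": [0,0,0],"claw": 15}
    - {"delta_pos": [0,-0.02,0.11],"delta_rot": [0,0,0.01],"claw": 15}
    - {"delta_pos": [0.005,-0.05,0.11],"delta_rot": [0,0,0.025],"claw": 15}
    - {"delta_pos": [0.005,-0.06,0.11],"delta_rot": [0,0,0.0528],"claw": 15}
    - {"delta_pos": [0.005,-0.06,0.11],"delta_rot": [0,0,0.0528],"claw": 15}
    - {"delta_pos": [0.005,-0.06,0.11],"delta_rot": [0,0,0.0528],"claw": 15}

```text
time: 5.2
eef_pos: [0.5416, 0.1658, 0.1479]
tcp_rot: [-0.706, -0.029, 0.707, -0.028]
contact_force: [0.4, -0.0, -1.7]
opening: 0.28
```

Run:
```python
from h import *
s=ctrl.get_state();print(s["eef_pos"],R.from_quat(s["tcp_rot"]).as_matrix().round(4),s["contact_force"],s["opening"])
c=ctrl.calibration("wrist");im=ctrl.read_camera("wrist")
T=c["camera_from_world"];print("cam",-T[:3,:3].T@T[:3,3])
import pickle;pickle.dump((c,s),open("w2.pkl","wb"))
cv2.imwrite("pics/w2.png",cv2.resize(im[60:310,150:512],None,fx=2.2,fy=2.2,interpolation=2))
```

```text
[0.54156113 0.16576591 0.14788979] [[-7.000e-04  8.060e-02 -9.967e-01]
 [ 2.700e-03 -9.967e-01 -8.060e-02]
 [-1.000e+00 -2.700e-03  5.000e-04]] [ 3.80107467e-01 -3.16580913e-04 -1.71985649e+00] 0.28028000106374124
cam [0.6257303  0.17329854 0.26507962]
```

View pics/w2.png

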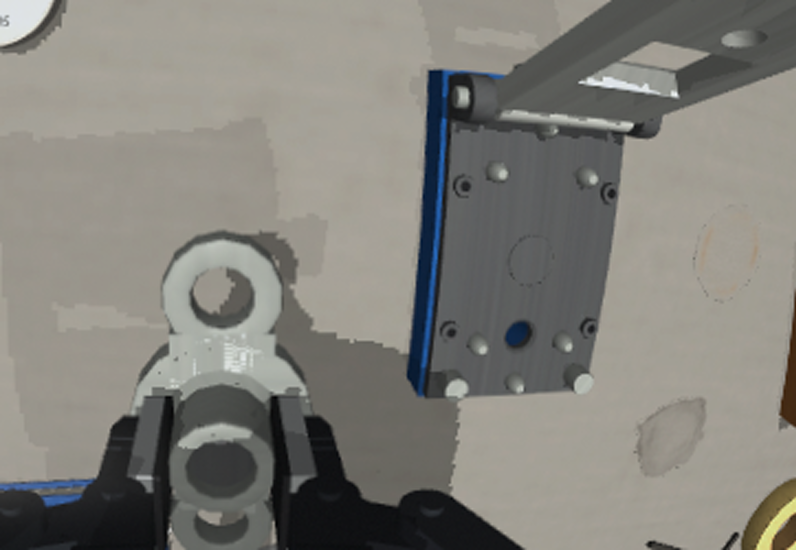

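The flange is held straight: lug holes at (222,290) and (220,523), hub top at (222,468). Dowels are at (497,170), (588,176), (479,344), (565,343) and (517,383), with the hole at (518,333).

Run:
```python
from h import *
import pickle;c,s=pickle.load(open("w2.pkl","rb"))
np.set_printoptions(precision=4,suppress=True)
f=lambda u,v,z:px2w("wrist",150+(u+.5)/2.2-.5,60+(v+.5)/2.2-.5,z,c)
P=[f(*p,.032) for p in((497,171),(588,177),(480,344),(565,343),(517,384))]
M=np.array([[36,20.8],[36,-20.8],[-36,20.8],[-36,-20.8],[-55,0]])/1e3
Q=np.array(P)[:,:2];mc=M.mean(0);qc=Q.mean(0)
H=(M-mc).T@(Q-qc);th=np.arctan2(H[0,1]-H[1,0],H[0,0]+H[1,1]);C,S=np.cos(th),np.sin(th);r=np.array([[C,-S],[S,C]])
t=qc-r@mc;print("fix",t,np.degrees(th),"res",(Q-(M@r.T+t))*1e3)
print("hole",f(518,333,.026),"pred",r@[-.034,0]+t)
zt=s["eef_pos"][2]-.0392
print("lug",f(222,290,zt+.01),f(220,523,zt+.01),"hub",f(222,468,zt+.032),s["eef_pos"])
```

```text
fix [0.5695 0.0429] 5.335650242213607 res [[-0.2151  0.2282]
 [-0.6682  0.0757]
 [ 0.7949 -0.2091]
 [-0.2542  0.0432]
 [ 0.3426 -0.138 ]]
hole [0.5362 0.0402 0.026 ] pred [0.5356 0.0397]
lug [0.5764 0.1695 0.1187] [0.5071 0.1645 0.1187] hub [0.5412 0.1666 0.1407] [0.5416 0.1658 0.1479]
```

Request:
play_rows:
  targets:
    - {"delta_pos": [0,0,0],"delta_rot": [0,0,0.04],"claw": 15}
    - {"delta_pos": [0,0,0],"delta_rot": [0,0,0.08],"claw": 15}
    - {"delta_pos": [0,0,0],"delta_rot": [0,0,0.12],"claw": 15}
    - {"delta_pos": [0,0,0],"delta_rot": [0,0,0.16],"claw": 15}
    - {"delta_pos": [0,0,0],"delta_rot": [0,0,0.2],"claw": 15}
    - {"delta_pos": [0,0,0],"delta_rot": [0,0,0.24],"claw": 15}
    - {"delta_pos": [0,0,0],"delta_rot": [0,0,0.28],"claw": 15}
    - {"delta_pos": [0,0,0],"delta_rot": [0,0,0.32],"claw": 15}
    - {"delta_pos": [0,0,0],"delta_rot": [0,0,0.36],"claw": 15}
    - {"delta_pos": [0,0,0],"delta_rot": [0,0,0.4],"claw": 15}
    - {"delta_pos": [0,0,0],"delta_rot": [0,0,0.44],"claw": 15}
    - {"delta_pos": [0,0,0],"delta_rot": [0,0,0.48],"claw": 15}
    - {"delta_pos": [0,0,0],"delta_rot": [0,0,0.5],"claw": 15}
    - {"delta_pos": [0,0,0],"delta_rot": [0,0,0.5],"claw": 15}

```text
time: 6.42
eef_pos: [0.541, 0.1674, 0.1472]
tcp_rot: [0.478, 0.521, -0.48, 0.519]
contact_force: [0.2, -0.7, -1.7]
opening: 0.278
```

Request:
play_rows:
  targets:
    - {"delta_pos": [0,-0.01,0],"delta_rot": [0,0,0.04],"claw": 15}
    - {"delta_pos": [0,-0.02,0],"delta_rot": [0,0,0.08],"claw": 15}
    - {"delta_pos": [0,-0.03,0],"delta_rot": [0,0,0.12],"claw": 15}
    - {"delta_pos": [0.005,-0.04,0],"delta_rot": [0,0,0.16],"claw": 15}
    - {"delta_pos": [0.01,-0.05,0],"delta_rot": [0,0,0.2],"claw": 15}
    - {"delta_pos": [0.01,-0.06,0],"delta_rot": [0,0,0.24],"claw": 15}
    - {"delta_pos": [0.015,-0.07,0],"delta_rot": [0,0,0.28],"claw": 15}
    - {"delta_pos": [0.02,-0.08,0],"delta_rot": [0,0,0.32],"claw": 15}
    - {"delta_pos": [0.025,-0.095,0],"delta_rot": [0,0,0.36],"claw": 15}
    - {"delta_pos": [0.028,-0.11,0],"delta_rot": [0,0,0.4],"claw": 15}
    - {"delta_pos": [0.028,-0.12,0],"delta_rot": [0,0,0.44],"claw": 15}
    - {"delta_pos": [0.028,-0.1257,0],"delta_rot": [0,0,0.48],"claw": 15}
    - {"delta_pos": [0.028,-0.1257,0],"delta_rot": [0,0,0.502],"claw": 15}
    - {"delta_pos": [0.028,-0.1257,-0.015],"delta_rot": [0,0,0.502],"claw": 15}
    - {"delta_pos": [0.028,-0.1257,-0.03],"delta_rot": [0,0,0.502],"claw": 15}
    - {"delta_pos": [0.028,-0.1257,-0.03],"delta_rot": [0,0,0.502],"claw": 15}
    - {"delta_pos": [0.028,-0.1257,-0.03],"delta_rot": [0,0,0.502],"claw": 15}

```text
time: 7.83
eef_pos: [0.5679, 0.0424, 0.1158]
tcp_rot: [-0.032, 0.708, 0.03, 0.705]
contact_force: [-0.0, 0.8, -1.4]
opening: 0.278
```

Run:
```python
from h import *
s=ctrl.get_state();print(s["eef_pos"],R.from_quat(s["tcp_rot"]).as_matrix().round(4),s["contact_force"],s["opening"])
c=ctrl.calibration("wrist");im=ctrl.read_camera("wrist")
import pickle;pickle.dump((c,s),open("w3.pkl","wb"))
cv2.imwrite("pics/w3.png",cv2.resize(im[80:310,130:380],None,fx=2.6,fy=2.6,interpolation=2))
```

```text
[0.56791932 0.04242055 0.1157974 ] [[-0.0032 -0.0879  0.9961]
 [-0.0039  0.9961  0.0879]
 [-1.     -0.0036 -0.0035]] [-0.00956884  0.81465303 -1.44768145] 0.27820726171647364
```

View pics/w3.png

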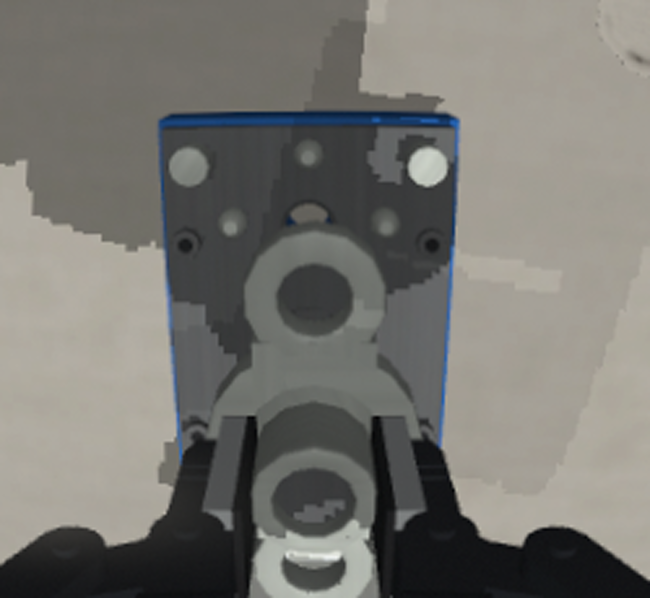

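The nest is seen from the robot's side: dowels at (308,152), (231,222) and (387,221), the near lug hole at (314,299) and the hub at (314,499).

Run:
```python
from h import *
import pickle;c,s=pickle.load(open("w3.pkl","rb"))
np.set_printoptions(precision=4,suppress=True)
f=lambda u,v,z:px2w("wrist",130+(u+.5)/2.6-.5,80+(v+.5)/2.6-.5,z,c)
D=[f(*p,.032) for p in((308,152),(231,222),(387,221))]
zt=s["eef_pos"][2]-.0392
lug,hub=f(314,299,zt+.01),f(314,499,zt+.032)
Rm=R.from_quat(s["tcp_rot"]).as_matrix();ex=Rm[:2,2];ey=Rm[:2,1]
for n,p in zip(("d0","dL","dR","lug","hub"),D+[lug,hub]):
    q=p[:2]-s["eef_pos"][:2];print(n,p,"tool-frame x,y mm",1e3*q@ex,1e3*q@ey)
```

```text
d0 [0.5129 0.0368 0.032 ] tool-frame x,y mm -55.295274523274784 -0.7662378968710577
dL [0.5335 0.0178 0.032 ] tool-frame x,y mm -36.46034992820057 -21.484165894267562
dR [0.5295 0.0595 0.032 ] tool-frame x,y mm -36.729763004711714 20.348716459437565
lug [0.5345 0.0404 0.0866] tool-frame x,y mm -33.50574222504464 0.973696183491463
hub [0.5674 0.0434 0.1086] tool-frame x,y mm -0.42797050386223434 1.032667693566778
```

Request:
play_rows:
  targets:
    - {"delta_pos": [0.0008,-0.0013,-0.015],"delta_rot": [0,0,0],"claw": 15}
    - {"delta_pos": [0.0008,-0.0013,-0.03],"delta_rot": [0,0,0],"claw": 15}
    - {"delta_pos": [0.0008,-0.0013,-0.038],"delta_rot": [0,0,0],"claw": 15}
    - {"delta_pos": [0.0008,-0.0013,-0.038],"delta_rot": [0,0,0],"claw": 15}
    - {"delta_pos": [0.0008,-0.0013,-0.038],"delta_rot": [0,0,0],"claw": 15}
    - {"delta_pos": [0.0008,-0.0013,-0.038],"delta_rot": [0,0,0],"claw": 15}
    - {"delta_pos": [0.0008,-0.0013,-0.038],"delta_rot": [0,0,0],"claw": 15}
    - {"delta_pos": [0.0008,-0.0013,-0.038],"delta_rot": [0,0,0],"claw": 15}

```text
time: 8.55
eef_pos: [0.5703, 0.0409, 0.08]
tcp_rot: [-0.033, 0.706, 0.03, 0.707]
contact_force: [-0.2, 0.5, -2.1]
opening: 0.282
```

Request:
play_rows:
  targets:
    - {"delta_pos": [-0.0014,0.0002,-0.004],"delta_rot": [0,0,0],"claw": 15}
    - {"delta_pos": [-0.0014,0.0002,-0.007],"delta_rot": [0,0,0],"claw": 15}
    - {"delta_pos": [-0.0014,0.0002,-0.009],"delta_rot": [0,0,0],"claw": 15}
    - {"delta_pos": [-0.0014,0.0002,-0.011],"delta_rot": [0,0,0],"claw": 15}
    - {"delta_pos": [-0.0014,0.0002,-0.012],"delta_rot": [0,0,0],"claw": 15}
    - {"delta_pos": [-0.0014,0.0002,-0.012],"delta_rot": [0,0,0],"claw": 15}
    - {"delta_pos": [-0.0014,0.0002,-0.012],"delta_rot": [0,0,0],"claw": 15}

```text
time: 9.13
eef_pos: [0.5688, 0.0411, 0.0679]
tcp_rot: [-0.033, 0.706, 0.03, 0.707]
contact_force: [0.0, -0.6, -1.7]
opening: 0.279
```

Request:
play_rows:
  targets:
    - {"delta_pos": [0,0,-0.0015],"delta_rot": [0,0,0],"claw": 15}
    - {"delta_pos": [0,0,-0.0025],"delta_rot": [0,0,0],"claw": 15}
    - {"delta_pos": [0,0,-0.0025],"delta_rot": [0,0,0],"claw": 15}
    - {"delta_pos": [0,0,-0.0025],"delta_rot": [0,0,0],"claw": 15}
    - {"delta_pos": [0,0,-0.0025],"delta_rot": [0,0,0],"claw": 50}
    - {"delta_pos": [0,0,-0.0025],"delta_rot": [0,0,0],"claw": 50}
    - {"delta_pos": [0,0,-0.0025],"delta_rot": [0,0,0],"claw": 50}
    - {"delta_pos": [0,0,-0.0025],"delta_rot": [0,0,0],"claw": 50}
    - {"delta_pos": [0,0,-0.0025],"delta_rot": [0,0,0],"claw": 50}
    - {"delta_pos": [0,0,0.03],"delta_rot": [0,0,0],"claw": 50}
    - {"delta_pos": [-0.01,0,0.065],"delta_rot": [0,0,0],"claw": 50}
    - {"delta_pos": [-0.03,0,0.095],"delta_rot": [0,0,0],"claw": 50}
    - {"delta_pos": [-0.06,0,0.1],"delta_rot": [0,0,0],"claw": 50}
    - {"delta_pos": [-0.06,0,0.1],"delta_rot": [0,0,0],"claw": 50}
    - {"delta_pos": [-0.06,0,0.1],"delta_rot": [0,0,0],"claw": 50}

```text
time: 10.38
eef_pos: [0.5082, 0.0413, 0.1684]
tcp_rot: [-0.033, 0.706, 0.03, 0.707]
contact_force: [-1.0, 1.1, 0.4]
opening: 0.586
```

Run:
```python
from h import *
s=ctrl.get_state();print(s["time"],s["eef_pos"],s["contact_force"],s["opening"],s["qpos"])
im=ctrl.read_camera("top");im2=ctrl.read_camera("scene")
a=cv2.resize(im[90:220,225:290],None,fx=4.5,fy=4.5,interpolation=2)
b=cv2.resize(im2[170:245,195:285],None,fx=5,fy=5,interpolation=2)
b=cv2.copyMakeBorder(b,0,a.shape[0]-b.shape[0],0,0,0)
cv2.imwrite("pics/t4.png",cv2.hconcat([a,b]))
```

```text
10.3833 [0.50815289 0.04127706 0.1683652 ] [-0.98531478  1.08549927  0.38674028] 0.5860545134886064 [-0.1162754   0.01266258  2.0541851  -0.00481832  1.07193041 -1.77315904]
```

View pics/t4.png

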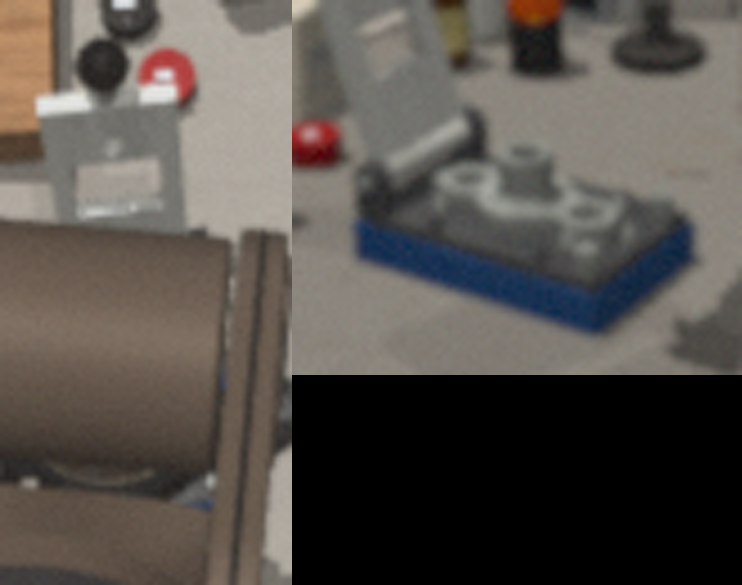

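The flange lies flat between the dowels, hub up, in both views. The knob is at top (247.4,104.6) and scene (202,140).

Run:
```python
from h import *
np.set_printoptions(precision=4,suppress=True)
for s,t in(((202,140),(247.4,104.6)),):
    b=min(((np.linalg.norm(px2w("scene",*s,z)[:2]-px2w("top",*t,z)[:2]),z) for z in np.arange(0,.4,.002)))
    print(b,px2w("scene",*s,b[1]),px2w("top",*t,b[1]))
print("black",px2w("top",253,91,0.02),px2w("top",253,91,0.1),"red",px2w("top",262,107,.02))
hx=np.array([.569,.041])+.064*np.array([.996,.088]);print("hinge",hx)
for th in np.arange(1.8,1.96,.03):
    p=np.r_[hx-.1495*np.cos(th)*np.array([.996,.088]),.0425+.1495*np.sin(th)]
    print(round(th,2),p,w2px("top",p),w2px("scene",p))
```

```text
(np.float64(0.0016604970373696522), np.float64(0.184)) [0.6762 0.0513 0.184 ] [0.6775 0.0503 0.184 ]
black [0.7725 0.0447 0.02  ] [0.7397 0.0419 0.1   ] red [0.7324 0.0242 0.02  ]
hinge [0.6327 0.0466]
1.8 [0.6666 0.0496 0.1881] [247.7159 109.2217] [205.2973 138.7886]
1.83 [0.6709 0.05   0.187 ] [247.5207 107.2838] [203.9001 138.979 ]
1.86 [0.6752 0.0504 0.1858] [247.3317 105.3951] [202.5271 139.2247]
1.89 [0.6795 0.0508 0.1844] [247.1492 103.5576] [201.1795 139.5252]
1.92 [0.6837 0.0511 0.183 ] [246.9733 101.7735] [199.8583 139.8795]
1.95 [0.6879 0.0515 0.1814] [246.8042 100.0447] [198.5646 140.2868]
```

Request:
play_rows:
  targets:
    - {"delta_pos": [0,0,0.035],"delta_rot": [0,0,0],"claw": 50}
    - {"delta_pos": [0.01,0,0.07],"delta_rot": [0,0,0],"claw": 50}
    - {"delta_pos": [0.04,0.002,0.085],"delta_rot": [0,0,0],"claw": 50}
    - {"delta_pos": [0.075,0.004,0.085],"delta_rot": [0,0,0],"claw": 50}
    - {"delta_pos": [0.11,0.006,0.085],"delta_rot": [0,0,0],"claw": 50}
    - {"delta_pos": [0.14,0.009,0.085],"delta_rot": [0,0,0],"claw": 50}
    - {"delta_pos": [0.168,0.009,0.085],"delta_rot": [0,0,0],"claw": 50}
    - {"delta_pos": [0.168,0.009,0.085],"delta_rot": [0,0,0],"claw": 50}
    - {"delta_pos": [0.168,0.009,0.065],"delta_rot": [0,0,0],"claw": 50}
    - {"delta_pos": [0.168,0.009,0.045],"delta_rot": [0,0,0],"claw": 50}
    - {"delta_pos": [0.168,0.009,0.03],"delta_rot": [0,0,0],"claw": 50}
    - {"delta_pos": [0.168,0.009,0.03],"delta_rot": [0,0,0],"claw": 50}
    - {"delta_pos": [0.168,0.009,0.03],"delta_rot": [0,0,0],"claw": 50}

```text
time: 11.57
eef_pos: [0.6763, 0.0501, 0.1956]
tcp_rot: [-0.033, 0.707, 0.03, 0.705]
contact_force: [0.2, 0.7, 0.9]
opening: 0.585
```

Run:
```python
from h import *
s=ctrl.get_state();print(s["time"],s["eef_pos"],s["contact_force"],R.from_quat(s["tcp_rot"]).as_matrix().round(3))
im=ctrl.read_camera("wrist");im2=ctrl.read_camera("scene")
a=cv2.resize(im[150:384,130:380],None,fx=1.6,fy=1.6,interpolation=2)
b=cv2.resize(im2[90:210,160:260],None,fx=3.12,fy=3.12,interpolation=2)
cv2.imwrite("pics/k5.png",cv2.hconcat([a,b[:a.shape[0]]]))
```

```text
11.5667 [0.67629221 0.05009059 0.1955509 ] [0.22967043 0.71336977 0.86540201] [[-0.003 -0.088  0.996]
 [-0.004  0.996  0.088]
 [-1.    -0.004 -0.003]]
```

View pics/k5.png

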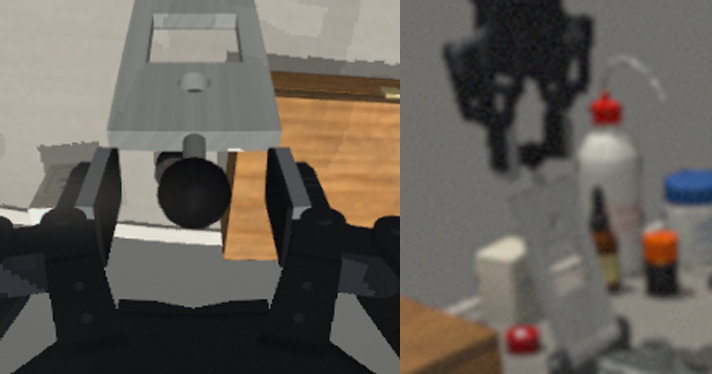

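The ball knob is centred between the open pads, at (194,192) against a pad centre of about 193. I'll close on it.

Request:
play_rows:
  targets:
    - {"delta_pos": [0,0,0],"delta_rot": [0,0,0],"claw": 10}
    - {"delta_pos": [0,0,0],"delta_rot": [0,0,0],"claw": 10}
    - {"delta_pos": [0,0,0],"delta_rot": [0,0,0],"claw": 10}
    - {"delta_pos": [0,0,0],"delta_rot": [0,0,0],"claw": 10}
    - {"delta_pos": [0,0,0],"delta_rot": [0,0,0],"claw": 10}
    - {"delta_pos": [0,0,0],"delta_rot": [0,0,0],"claw": 10}
    - {"delta_pos": [0,0,0],"delta_rot": [0,0,0],"claw": 10}
  newtons: 40

```text
time: 12.25
eef_pos: [0.6788, 0.0506, 0.2009]
tcp_rot: [-0.033, 0.704, 0.03, 0.709]
contact_force: [1.2, 1.8, 5.5]
opening: 0.253
```

Run:
```python
from h import *
s=ctrl.get_state();p0=s["eef_pos"];print(s["time"],p0,s["contact_force"],s["opening"])
hx=np.array([.6327,.0466]);e=np.array([.996,.088]);k=lambda t:np.r_[hx-.1495*np.cos(t)*e,.0425+.1495*np.sin(t)]
for t in np.r_[np.arange(1.87,0,-.05),0]:print(round(t,2),(k(t)-k(1.87)).round(3))
```

```text
12.25 [0.67877391 0.05060301 0.20092768] [1.22779554 1.84590936 5.51276287] 0.2532984992131412
1.87 [0. 0. 0.]
1.82 [-0.007 -0.001  0.002]
1.77 [-0.014 -0.001  0.004]
1.72 [-0.022 -0.002  0.005]
1.67 [-0.029 -0.003  0.006]
1.62 [-0.037 -0.003  0.006]
1.57 [-0.044 -0.004  0.007]
1.52 [-0.051 -0.005  0.006]
1.47 [-0.059 -0.005  0.006]
1.42 [-0.066 -0.006  0.005]
1.37 [-0.074 -0.007  0.004]
1.32 [-0.081 -0.007  0.002]
1.27 [-0.088 -0.008 -0.   ]
1.22 [-0.095 -0.008 -0.002]
1.17 [-0.102 -0.009 -0.005]
1.12 [-0.109 -0.01  -0.008]
1.07 [-0.115 -0.01  -0.012]
1.02 [-0.122 -0.011 -0.015]
0.97 [-0.128 -0.011 -0.02 ]
0.92 [-0.134 -0.012 -0.024]
0.87 [-0.14  -0.012 -0.029]
0.82 [-0.145 -0.013 -0.034]
0.77 [-0.151 -0.013 -0.039]
0.72 [-0.156 -0.014 -0.044]
0.67 [-0.161 -0.014 -0.05 ]
0.62 [-0.165 -0.015 -0.056]
0.57 [-0.169 -0.015 -0.062]
0.52 [-0.173 -0.015 -0.069]
0.47 [-0.177 -0.016 -0.075]
0.42 [-0.18  -0.016 -0.082]
0.37 [-0.183 -0.016 -0.089]
0.32 [-0.185 -0.016 -0.096]
0.27 [-0.187 -0.017 -0.103]
0.22 [-0.189 -0.017 -0.11 ]
0.17 [-0.191 -0.017 -0.118]
0.12 [-0.192 -0.017 -0.125]
0.07 [-0.192 -0.017 -0.132]
0.02 [-0.193 -0.017 -0.14 ]
0.0 [-0.193 -0.017 -0.143]
```

Request:
play_rows:
  targets:
    - {"delta_pos": [-0.007,-0.001,0.001],"delta_rot": [0,0,0],"claw": 10}
    - {"delta_pos": [-0.014,-0.001,0.002],"delta_rot": [0,0,0],"claw": 10}
    - {"delta_pos": [-0.022,-0.002,0.003],"delta_rot": [0,0,0],"claw": 10}
    - {"delta_pos": [-0.029,-0.003,0.004],"delta_rot": [0,0,0],"claw": 10}
    - {"delta_pos": [-0.037,-0.003,0.004],"delta_rot": [0,0,0],"claw": 10}
    - {"delta_pos": [-0.044,-0.004,0.005],"delta_rot": [0,0,0],"claw": 10}
    - {"delta_pos": [-0.051,-0.005,0.004],"delta_rot": [0,0,0],"claw": 10}
    - {"delta_pos": [-0.059,-0.005,0.004],"delta_rot": [0,0,0],"claw": 10}
    - {"delta_pos": [-0.066,-0.006,0.003],"delta_rot": [0,0,0],"claw": 10}
    - {"delta_pos": [-0.074,-0.007,0.002],"delta_rot": [0,0,0],"claw": 10}
    - {"delta_pos": [-0.081,-0.007,0],"delta_rot": [0,0,0],"claw": 10}
    - {"delta_pos": [-0.088,-0.008,-0.002],"delta_rot": [0,0,0],"claw": 10}

```text
time: 13.25
eef_pos: [0.5897, 0.0426, 0.2002]
tcp_rot: [-0.032, 0.704, 0.03, 0.708]
contact_force: [-5.2, 3.9, 13.7]
opening: 0.198
```

Request:
play_rows:
  targets:
    - {"delta_pos": [0,0,0],"delta_rot": [0,0,0],"claw": 40}
    - {"delta_pos": [0,0,0],"delta_rot": [0,0,0],"claw": 40}
    - {"delta_pos": [0,0,0],"delta_rot": [0,0,0],"claw": 40}
    - {"delta_pos": [0,0,-0.004],"delta_rot": [0,0,0],"claw": 40}
    - {"delta_pos": [0,0,-0.006],"delta_rot": [0,0,0],"claw": 40}
    - {"delta_pos": [0,0,-0.006],"delta_rot": [0,0,0],"claw": 40}
    - {"delta_pos": [0,0,-0.006],"delta_rot": [0,0,0],"claw": 40}
    - {"delta_pos": [0,0,-0.006],"delta_rot": [0,0,0],"claw": 40}

```text
time: 13.92
eef_pos: [0.5897, 0.0425, 0.1939]
tcp_rot: [-0.032, 0.705, 0.03, 0.708]
contact_force: [0.3, 0.7, 0.4]
opening: 0.469
```

Run:
```python
from h import *
s=ctrl.get_state();print(s["time"],s["eef_pos"],s["contact_force"],R.from_quat(s["tcp_rot"]).as_matrix().round(3))
im=ctrl.read_camera("wrist");im2=ctrl.read_camera("scene")
a=cv2.resize(im[150:384,130:380],None,fx=1.6,fy=1.6,interpolation=2)
b=cv2.resize(im2[110:230,170:280],None,fx=3.12,fy=3.12,interpolation=2)
cv2.imwrite("pics/k6.png",cv2.hconcat([a,b[:a.shape[0]]]))
```

```text
13.9167 [0.58971198 0.04253882 0.19391917] [0.28128014 0.74173193 0.36426949] [[ 0.005 -0.088  0.996]
 [-0.003  0.996  0.088]
 [-1.    -0.004  0.005]]
```

View pics/k6.png

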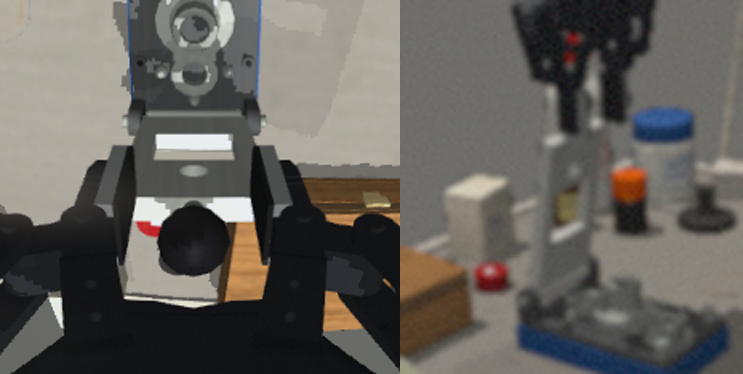

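The leaf lagged behind the tool. The knob is now at crop (193,241), about 3 cm behind the pads. I'll intersect its ray with the knob arc.

Run:
```python
from h import *
s=ctrl.get_state();c=ctrl.calibration("wrist");print(s["eef_pos"])
hx=np.array([.6327,.0466]);e=np.array([.996,.088]);k=lambda t:np.r_[hx-.1495*np.cos(t)*e,.0425+.1495*np.sin(t)]
for t in np.arange(1.2,1.75,.05):print(round(t,2),k(t).round(4),w2px("wrist",k(t),c).round(1),"scene",w2px("scene",k(t)).round(1))
print("want",130+193/1.6,150+241/1.6)
```

```text
[0.58981007 0.04256949 0.19423633]
1.2 [0.5787 0.0418 0.1818] [248.9 248.1] scene [236.1 147.2]
1.25 [0.5857 0.0425 0.1844] [248.9 262.6] scene [233.5 145.6]
1.3 [0.5929 0.0431 0.1866] [248.9 276.6] scene [230.9 144.2]
1.35 [0.6001 0.0437 0.1884] [248.9 290. ] scene [228.2 142.9]
1.4 [0.6074 0.0444 0.1898] [249.  302.4] scene [225.6 141.8]
1.45 [0.6148 0.045  0.1909] [249. 314.] scene [223.  140.8]
1.5 [0.6222 0.0457 0.1916] [249.  324.5] scene [220.3 140.1]
1.55 [0.6296 0.0463 0.192 ] [249.1 334.1] scene [217.7 139.4]
1.6 [0.637  0.047  0.1919] [249.1 342.6] scene [215.2 139. ]
1.65 [0.6445 0.0476 0.1915] [249.2 350.2] scene [212.6 138.7]
1.7 [0.6519 0.0483 0.1908] [249.2 356.8] scene [210.1 138.6]
want 250.625 300.625
```

Request:
play_rows:
  targets:
    - {"delta_pos": [0,0,0.03],"delta_rot": [0,0,0],"claw": 40}
    - {"delta_pos": [0,0,0.06],"delta_rot": [0,0,0],"claw": 30}
    - {"delta_pos": [0.02,0.002,0.06],"delta_rot": [0,0,0],"claw": 10}
    - {"delta_pos": [0.045,0.004,0.06],"delta_rot": [0,0,0],"claw": 0}
    - {"delta_pos": [0.062,0.005,0.06],"delta_rot": [0,0,0],"claw": 0}
    - {"delta_pos": [0.062,0.005,0.06],"delta_rot": [0,0,0],"claw": 0}
    - {"delta_pos": [0.062,0.005,0.06],"delta_rot": [0,0,0],"claw": 0}
    - {"delta_pos": [0.062,0.005,0.04],"delta_rot": [0,0,0],"claw": 0}
    - {"delta_pos": [0.062,0.005,0.02],"delta_rot": [0,0,0],"claw": 0}
    - {"delta_pos": [0.062,0.005,0.013],"delta_rot": [0,0,0],"claw": 0}
    - {"delta_pos": [0.062,0.005,0.013],"delta_rot": [0,0,0],"claw": 0}
    - {"delta_pos": [0.062,0.005,0.013],"delta_rot": [0,0,0],"claw": 0}

```text
time: 15.02
eef_pos: [0.6512, 0.0476, 0.2071]
tcp_rot: [-0.032, 0.705, 0.03, 0.708]
contact_force: [-0.2, -0.2, -0.3]
opening: -0.001
```

Run:
```python
from h import *
s=ctrl.get_state();p0=s["eef_pos"];print(p0,s["contact_force"])
hx=np.array([.6327,.0466]);e=np.array([.996,.088]);k=lambda t:np.r_[hx-.1495*np.cos(t)*e,.0425+.1495*np.sin(t)]
for t in np.arange(1.4,.6,-.05):print(round(t,2),(k(t)+np.r_[.023*e,.020]-p0).round(3))
```

```text
[0.65119279 0.04761314 0.20713563] [-0.21826599 -0.222284   -0.30005965]
1.4 [-0.021 -0.001  0.003]
1.35 [-0.028 -0.002  0.001]
1.3 [-0.035 -0.003 -0.001]
1.25 [-0.043 -0.003 -0.003]
1.2 [-0.05  -0.004 -0.005]
1.15 [-0.056 -0.004 -0.008]
1.1 [-0.063 -0.005 -0.011]
1.05 [-0.07  -0.006 -0.015]
1.0 [-0.076 -0.006 -0.019]
0.95 [-0.082 -0.007 -0.023]
0.9 [-0.088 -0.007 -0.028]
0.85 [-0.094 -0.008 -0.032]
0.8 [-0.099 -0.008 -0.037]
0.75 [-0.105 -0.009 -0.043]
0.7 [-0.109 -0.009 -0.048]
0.65 [-0.114 -0.009 -0.054]
```

Request:
play_rows:
  targets:
    - {"delta_pos": [-0.01,0,0.003],"delta_rot": [0,0,0],"claw": 0}
    - {"delta_pos": [-0.021,-0.001,0.003],"delta_rot": [0,0,0],"claw": 0}
    - {"delta_pos": [-0.028,-0.002,0.001],"delta_rot": [0,0,0],"claw": 0}
    - {"delta_pos": [-0.035,-0.003,-0.001],"delta_rot": [0,0,0],"claw": 0}
    - {"delta_pos": [-0.043,-0.003,-0.003],"delta_rot": [0,0,0],"claw": 0}
    - {"delta_pos": [-0.05,-0.004,-0.005],"delta_rot": [0,0,0],"claw": 0}
    - {"delta_pos": [-0.056,-0.004,-0.008],"delta_rot": [0,0,0],"claw": 0}
    - {"delta_pos": [-0.063,-0.005,-0.011],"delta_rot": [0,0,0],"claw": 0}
    - {"delta_pos": [-0.07,-0.006,-0.015],"delta_rot": [0,0,0],"claw": 0}
    - {"delta_pos": [-0.076,-0.006,-0.019],"delta_rot": [0,0,0],"claw": 0}
    - {"delta_pos": [-0.082,-0.007,-0.023],"delta_rot": [0,0,0],"claw": 0}
    - {"delta_pos": [-0.088,-0.007,-0.028],"delta_rot": [0,0,0],"claw": 0}
    - {"delta_pos": [-0.094,-0.008,-0.032],"delta_rot": [0,0,0],"claw": 0}
    - {"delta_pos": [-0.099,-0.008,-0.035],"delta_rot": [0,0,0],"claw": 0}
    - {"delta_pos": [-0.102,-0.008,-0.037],"delta_rot": [0,0,0],"claw": 0}
    - {"delta_pos": [-0.102,-0.008,-0.037],"delta_rot": [0,0,0],"claw": 0}

```text
time: 16.35
eef_pos: [0.5481, 0.0396, 0.1692]
tcp_rot: [-0.032, 0.706, 0.03, 0.707]
contact_force: [0.1, 0.7, 0.2]
opening: -0.004
```

Request:
play_rows:
  targets:
    - {"delta_pos": [0,0,0.03],"delta_rot": [0,0,0],"claw": 0}
    - {"delta_pos": [-0.005,0,0.033],"delta_rot": [0,0,0],"claw": 0}
    - {"delta_pos": [-0.021,-0.002,0.03],"delta_rot": [0,0,0],"claw": 0}
    - {"delta_pos": [-0.021,-0.002,0.022],"delta_rot": [0,0,0],"claw": 0}
    - {"delta_pos": [-0.02,-0.002,0.016],"delta_rot": [0,0,0],"claw": 0}
    - {"delta_pos": [-0.024,-0.003,0.011],"delta_rot": [0,0,0],"claw": 0}
    - {"delta_pos": [-0.029,-0.003,0.005],"delta_rot": [0,0,0],"claw": 0}
    - {"delta_pos": [-0.034,-0.003,-0.001],"delta_rot": [0,0,0],"claw": 0}
    - {"delta_pos": [-0.038,-0.004,-0.007],"delta_rot": [0,0,0],"claw": 0}
    - {"delta_pos": [-0.042,-0.004,-0.013],"delta_rot": [0,0,0],"claw": 0}
    - {"delta_pos": [-0.046,-0.004,-0.019],"delta_rot": [0,0,0],"claw": 0}

```text
time: 17.27
eef_pos: [0.5017, 0.0355, 0.1495]
tcp_rot: [-0.032, 0.705, 0.03, 0.707]
contact_force: [-0.1, -0.3, 0.7]
opening: -0.002
```

Run:
```python
from h import *
s=ctrl.get_state();print(s["time"],s["eef_pos"],s["contact_force"])
hx=np.array([.6327,.0466]);e=np.array([.996,.088]);k=lambda t:np.r_[hx-.1495*np.cos(t)*e,.0425+.1495*np.sin(t)]
im=ctrl.read_camera("scene");g=cv2.cvtColor(im,cv2.COLOR_BGR2GRAY)
for t in np.arange(1.4,.2,-.1):
    u,v=w2px("scene",k(t)).round().astype(int);print(round(t,2),(u,v),g[v-1:v+2,u-1:u+2].mean().round())
```

```text
17.2667 [0.50171905 0.03549832 0.14947875] [-0.12667683 -0.31075295  0.74089937]
1.4 (np.int64(226), np.int64(142)) 151.0
1.3 (np.int64(231), np.int64(144)) 120.0
1.2 (np.int64(236), np.int64(147)) 100.0
1.1 (np.int64(241), np.int64(151)) 111.0
1.0 (np.int64(246), np.int64(155)) 97.0
0.9 (np.int64(251), np.int64(160)) 114.0
0.8 (np.int64(255), np.int64(165)) 113.0
0.7 (np.int64(259), np.int64(171)) 92.0
0.6 (np.int64(263), np.int64(177)) 49.0
0.5 (np.int64(266), np.int64(183)) 25.0
0.4 (np.int64(269), np.int64(189)) 106.0
0.3 (np.int64(271), np.int64(196)) 134.0
```

Request:
play_rows:
  targets:
    - {"delta_pos": [-0.003,0,-0.007],"delta_rot": [0,0,0],"claw": 0}
    - {"delta_pos": [-0.006,-0.001,-0.013],"delta_rot": [0,0,0],"claw": 0}
    - {"delta_pos": [-0.009,-0.001,-0.02],"delta_rot": [0,0,0],"claw": 0}
    - {"delta_pos": [-0.011,-0.001,-0.027],"delta_rot": [0,0,0],"claw": 0}
    - {"delta_pos": [-0.013,-0.001,-0.034],"delta_rot": [0,0,0],"claw": 0}
    - {"delta_pos": [-0.015,-0.001,-0.041],"delta_rot": [0,0,0],"claw": 0}
    - {"delta_pos": [-0.016,-0.001,-0.049],"delta_rot": [0,0,0],"claw": 0}
    - {"delta_pos": [-0.017,-0.001,-0.056],"delta_rot": [0,0,0],"claw": 0}
    - {"delta_pos": [-0.018,-0.001,-0.063],"delta_rot": [0,0,0],"claw": 0}
    - {"delta_pos": [-0.018,-0.001,-0.07],"delta_rot": [0,0,0],"claw": 0}
    - {"delta_pos": [-0.018,-0.001,-0.074],"delta_rot": [0,0,0],"claw": 0}
    - {"delta_pos": [-0.018,-0.001,-0.074],"delta_rot": [0,0,0],"claw": 0}
    - {"delta_pos": [-0.018,-0.001,-0.074],"delta_rot": [0,0,0],"claw": 0}
    - {"delta_pos": [-0.018,-0.001,-0.074],"delta_rot": [0,0,0],"claw": 0}

```text
time: 18.48
eef_pos: [0.4825, 0.0347, 0.0783]
tcp_rot: [-0.032, 0.708, 0.03, 0.705]
contact_force: [-15.7, 0.1, 31.8]
opening: -0.0
```

Request:
play_rows:
  targets:
    - {"delta_pos": [0,0,0.03],"delta_rot": [0,0,0],"claw": 0}
    - {"delta_pos": [0,0,0.065],"delta_rot": [0,0,0],"claw": 0}
    - {"delta_pos": [0,-0.015,0.095],"delta_rot": [0,0,0],"claw": 20}
    - {"delta_pos": [0.005,-0.05,0.1],"delta_rot": [0,0,0],"claw": 45}
    - {"delta_pos": [0.01,-0.085,0.1],"delta_rot": [0,0,0],"claw": 45}
    - {"delta_pos": [0.015,-0.12,0.1],"delta_rot": [0,0,0],"claw": 45}
    - {"delta_pos": [0.02,-0.155,0.1],"delta_rot": [0,0,0],"claw": 45}
    - {"delta_pos": [0.025,-0.19,0.1],"delta_rot": [0,0,0],"claw": 45}
    - {"delta_pos": [0.03,-0.22,0.095],"delta_rot": [0,0,0],"claw": 45}
    - {"delta_pos": [0.032,-0.244,0.085],"delta_rot": [0,0,0],"claw": 45}
    - {"delta_pos": [0.032,-0.244,0.08],"delta_rot": [0,0,0],"claw": 45}
    - {"delta_pos": [0.032,-0.244,0.08],"delta_rot": [0,0,0],"claw": 45}
    - {"delta_pos": [0.032,-0.244,0.08],"delta_rot": [0,0,0],"claw": 45}
    - {"delta_pos": [0.032,-0.244,0.08],"delta_rot": [0,0,0],"claw": 45}

```text
time: 19.65
eef_pos: [0.5145, -0.2083, 0.1582]
tcp_rot: [-0.033, 0.708, 0.031, 0.704]
contact_force: [-0.4, 0.2, -1.6]
opening: 0.527
```

Run:
```python
from h import *
np.set_printoptions(precision=4,suppress=True)
s=ctrl.get_state();print(s["time"],s["eef_pos"],s["contact_force"],s["opening"],R.from_quat(s["tcp_rot"]).as_matrix()[:,:2].T)
c=ctrl.calibration("wrist");im=ctrl.read_camera("wrist")
hsv=cv2.cvtColor(im,cv2.COLOR_BGR2HSV)
for n,lo,hi in(("green",40,85),("red",0,6)):
    m=((hsv[...,0]>=lo)&(hsv[...,0]<=hi)&(hsv[...,1]>90)&(hsv[...,2]>25)).astype(np.uint8)
    k,_,st,ce=cv2.connectedComponentsWithStats(m)
    for i in range(1,k):
        if st[i,4]>60:print(n,st[i],ce[i])
print("pred top",w2px("wrist",np.array([.5146,-.2096,.09]),c))
a=cv2.imread("pics/scene0.png")
# leaf + green pin views side by side: wrist and scene
sc=ctrl.read_camera("scene")
A=cv2.resize(im[150:384,130:380],None,fx=1.7,fy=1.7,interpolation=2);B=cv2.resize(sc[165:245,190:280],None,fx=4,fy=4,interpolation=2)
B=cv2.copyMakeBorder(B,0,A.shape[0]-B.shape[0],0,0,0)
cv2.imwrite("pics/p7.png",cv2.hconcat([A,B]))
import pickle;pickle.dump((c,s),open("w7.pkl","wb"))
```

```text
19.65 [ 0.5145 -0.2083  0.1582] [-0.4426  0.1966 -1.5642] 0.5267190612490231 [[-0.0053 -0.0028 -1.    ]
 [-0.0898  0.996  -0.0023]]
green [237 193  24  38 593] [248.6324 209.0152]
red [  46  133   96  104 8511] [ 96.2449 182.3909]
red [256 256  22  41 662] [265.5363 274.3308]
pred top [247.2492 222.4388]
```

View pics/p7.png

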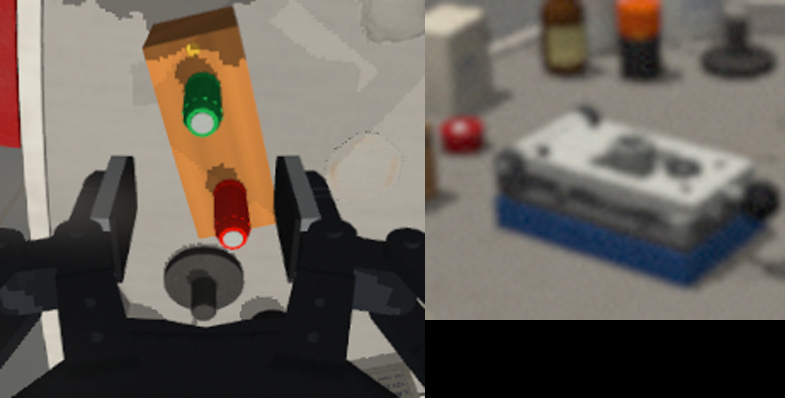

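The leaf lies level over the flange. The green pin top is at full-image (249.4,221.8), within 2 px of the prediction, so the tool is already centred on it.

Request:
play_rows:
  targets:
    - {"delta_pos": [0,0,-0.02],"delta_rot": [0,0,0],"claw": 45}
    - {"delta_pos": [0,0,-0.04],"delta_rot": [0,0,0],"claw": 45}
    - {"delta_pos": [0,0,-0.06],"delta_rot": [0,0,0],"claw": 45}
    - {"delta_pos": [0,0,-0.074],"delta_rot": [0,0,0],"claw": 45}
    - {"delta_pos": [0,0,-0.076],"delta_rot": [0,0,0],"claw": 45}
    - {"delta_pos": [0,0,-0.076],"delta_rot": [0,0,0],"claw": 45}
    - {"delta_pos": [0,0,-0.076],"delta_rot": [0,0,0],"claw": 45}
    - {"delta_pos": [0,0,-0.076],"delta_rot": [0,0,0],"claw": 45}

```text
time: 20.42
eef_pos: [0.5158, -0.2086, 0.0844]
tcp_rot: [-0.034, 0.707, 0.03, 0.706]
contact_force: [0.4, -0.6, -0.4]
opening: 0.528
```

Run:
```python
from h import *
np.set_printoptions(precision=4,suppress=True)
for i in range(3):
    s=ctrl.get_state();print(s["time"],s["eef_pos"],s["contact_force"],R.from_quat(s["tcp_rot"]).as_matrix()[:,0]);ctrl.read_camera("wrist")
```

```text
20.4167 [ 0.5158 -0.2086  0.0844] [ 0.448  -0.6236 -0.4481] [-0.002  -0.0051 -1.    ]
20.4667 [ 0.5158 -0.2087  0.0844] [-0.2019 -0.4302 -0.0209] [-0.0019 -0.0051 -1.    ]
20.5167 [ 0.5156 -0.2087  0.0843] [ 0.475  -0.118   0.0086] [-0.0022 -0.005  -1.    ]
```

Request:
play_rows:
  targets:
    - {"delta_pos": [-0.001,0,-0.001],"delta_rot": [0,0,0],"claw": 45}
    - {"delta_pos": [-0.001,0,-0.001],"delta_rot": [0,0,0],"claw": 45}
    - {"delta_pos": [-0.001,0,-0.001],"delta_rot": [0,0,0],"claw": 30}
    - {"delta_pos": [-0.001,0,-0.001],"delta_rot": [0,0,0],"claw": 20}
    - {"delta_pos": [-0.001,0,-0.001],"delta_rot": [0,0,0],"claw": 8}
    - {"delta_pos": [-0.001,0,-0.001],"delta_rot": [0,0,0],"claw": 8}
    - {"delta_pos": [-0.001,0,-0.001],"delta_rot": [0,0,0],"claw": 8}
    - {"delta_pos": [-0.001,0,-0.001],"delta_rot": [0,0,0],"claw": 8}
    - {"delta_pos": [-0.001,0,-0.001],"delta_rot": [0,0,0],"claw": 8}
    - {"delta_pos": [-0.001,0,-0.001],"delta_rot": [0,0,0],"claw": 8}
  newtons: 50

```text
time: 21.4
eef_pos: [0.5145, -0.2087, 0.0831]
tcp_rot: [-0.034, 0.707, 0.03, 0.705]
contact_force: [-0.9, 0.2, 2.0]
opening: 0.168
```

Run:
```python
from h import *
np.set_printoptions(precision=4,suppress=True)
s=ctrl.get_state();print(s["time"],s["eef_pos"],s["contact_force"],s["opening"],R.from_quat(s["tcp_rot"]).as_matrix())
```

```text
21.4 [ 0.5145 -0.2087  0.0831] [-0.9162  0.2116  2.0141] 0.16812272754045246 [[-0.0026 -0.0905  0.9959]
 [-0.0048  0.9959  0.0905]
 [-1.     -0.0045 -0.0031]]
```

Run:
```python
from h import *
cv2.imwrite("pics/top8.png",ctrl.read_camera("top"))
```

Request:
play_rows:
  targets:
    - {"delta_pos": [0,0,0.02],"delta_rot": [0,0,0],"claw": 8}
    - {"delta_pos": [0,0,0.04],"delta_rot": [0,0,0],"claw": 8}
    - {"delta_pos": [0,0,0.065],"delta_rot": [0,0,0],"claw": 8}
    - {"delta_pos": [0,0.005,0.09],"delta_rot": [0,0,0],"claw": 8}
    - {"delta_pos": [0,0.03,0.1],"delta_rot": [0,0,0],"claw": 8}
    - {"delta_pos": [0.003,0.06,0.1],"delta_rot": [0,0,0],"claw": 8}
    - {"delta_pos": [0.006,0.095,0.1],"delta_rot": [0,0,0],"claw": 8}
    - {"delta_pos": [0.01,0.13,0.1],"delta_rot": [0,0,0],"claw": 8}
    - {"delta_pos": [0.014,0.165,0.1],"delta_rot": [0,0,0],"claw": 8}
    - {"delta_pos": [0.018,0.2,0.1],"delta_rot": [0,0,0],"claw": 8}
    - {"delta_pos": [0.02,0.23,0.1],"delta_rot": [0,0,0],"claw": 8}
    - {"delta_pos": [0.02,0.2468,0.09],"delta_rot": [0,0,0],"claw": 8}
    - {"delta_pos": [0.02,0.2468,0.075],"delta_rot": [0,0,0],"claw": 8}
    - {"delta_pos": [0.02,0.2468,0.063],"delta_rot": [0,0,0],"claw": 8}
    - {"delta_pos": [0.02,0.2468,0.06],"delta_rot": [0,0,0],"claw": 8}
    - {"delta_pos": [0.02,0.2468,0.06],"delta_rot": [0,0,0],"claw": 8}
    - {"delta_pos": [0.02,0.2468,0.06],"delta_rot": [0,0,0],"claw": 8}
    - {"delta_pos": [0.02,0.2468,0.06],"delta_rot": [0,0,0],"claw": 8}

```text
time: 22.95
eef_pos: [0.5351, 0.0374, 0.1439]
tcp_rot: [-0.033, 0.707, 0.03, 0.706]
contact_force: [-0.3, -0.3, -0.7]
opening: 0.169
```

Run:
```python
from h import *
import pickle
np.set_printoptions(precision=4,suppress=True)
s=ctrl.get_state();print(s["time"],s["eef_pos"],s["contact_force"],s["opening"],R.from_quat(s["tcp_rot"]).as_matrix())
c=ctrl.calibration("wrist");im=ctrl.read_camera("wrist");pickle.dump((c,s),open("w8.pkl","wb"))
tip=s["eef_pos"]+.0791*R.from_quat(s["tcp_rot"]).as_matrix()[:,0]
print("tip",tip,w2px("wrist",tip,c),"hole",w2px("wrist",np.array([.5347,.0381,.0515]),c))
cv2.imwrite("pics/w8full.png",im)
t=cv2.imread("pics/top8.png")
A=cv2.resize(im[120:260,200:300],None,fx=4,fy=4,interpolation=2)
B=cv2.resize(t[160:220,230:285],None,fx=7,fy=7,interpolation=cv2.INTER_CUBIC)
h=max(A.shape[0],B.shape[0]);P=lambda x:cv2.copyMakeBorder(x,0,h-x.shape[0],0,0,0)
o=cv2.hconcat([P(A),P(B)]);print(o.shape);cv2.imwrite("pics/p8.png",o)
```

```text
22.95 [0.5351 0.0374 0.1439] [-0.3054 -0.3418 -0.7477] 0.1691856592230749 [[-0.0013 -0.0893  0.996 ]
 [-0.0049  0.996   0.0893]
 [-1.     -0.0048 -0.0017]]
tip [0.535  0.037  0.0648] [249.0029 215.6857] hole [250.6167 208.5723]
(560, 785, 3)
```

View pics/p8.png

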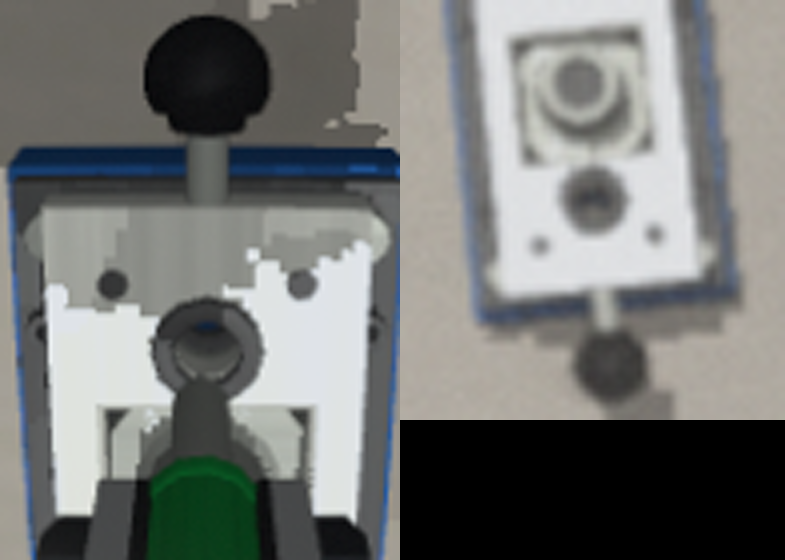

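In the wrist view the bush centre is at (207,348) and the pin tip at (203,383). In the top view the bush is at crop (193,200).

Run:
```python
from h import *
import pickle
np.set_printoptions(precision=4,suppress=True)
c,s=pickle.load(open("w8.pkl","rb"))
f=lambda u,v,z:px2w("wrist",200+(u+.5)/4-.5,120+(v+.5)/4-.5,z,c)
tip=f(203,383,.0648);b=f(207,348,.0515);print("tip",tip,"bush",b,"rel",b-tip,"eef",s["eef_pos"],"bush by rel",s["eef_pos"][:2]+[-.0001,-.0004]+(b-tip)[:2])
print("top bush",px2w("top",230+193.5/7-.5,160+200.5/7-.5,.0515))
im=cv2.imread("pics/w8full.png");hsv=cv2.cvtColor(im,cv2.COLOR_BGR2HSV)
g=cv2.resize(cv2.cvtColor(im[185:225,232:272],cv2.COLOR_BGR2GRAY),None,fx=1,fy=1)
for r in range(205,222,2):print(r,im[r,240:266,1])
```

```text
tip [0.5346 0.038  0.0648] bush [0.5331 0.0385 0.0515] rel [-0.0016  0.0006 -0.0133] eef [0.5351 0.0374 0.1439] bush by rel [0.5334 0.0376]
top bush [0.5346 0.0377 0.0515]
205 [ 78  80  76  53  58  60  55  50  50  49  50  50  49  48  49  50  51  53
  53  62  84  88  92  94  96 153]
207 [ 91  91  78  72  80  77  71  64  61  57  56  54  49  53  55  58  60  66
  73  73  76  87  90  93  89 110]
209 [ 92  94  86  68  82  85  87  86  83  78  76  73  73  73  76  77  80  79
  78  75  52  86  89  91  99 148]
211 [ 89  93  92  81  70  93  98  86  88  87  86  85  84  84  83  82  85  92
  77  53  81  87  90  90 112 182]
213 [ 84  90  94  92  80  59  68 101 113  80  78  92 103 102 106 115  82  54
  59  78  86  89  89  90 147 227]
215 [129  83  86  90  94  89  70  55  57  59  61  63  69  68  54  49  60  78
  87  87  87  88 103 166 222 227]
217 [226 212 157  82  71  61  56  57  60  61  61  62  61  61  62  69  83  91
  89  90 116 182 218 227 227 227]
219 [227 227 219 147  54  56  57  58  59  61  61  62  62  61  61  60  62  96
 159 207 222 227 227 227 227 227]
221 [202 201 186  83  55  57  57  58  60  61  61  63  63  62  61  60  82 147
 195 195 196 197 196 195 193 193]
```

Request:
play_rows:
  targets:
    - {"delta_pos": [-0.0012,0.0007,0],"delta_rot": [0,0,0],"claw": 8}
    - {"delta_pos": [-0.0012,0.0007,-0.004],"delta_rot": [0,0,0],"claw": 8}
    - {"delta_pos": [-0.0012,0.0007,-0.009],"delta_rot": [0,0,0],"claw": 8}
    - {"delta_pos": [-0.0012,0.0007,-0.013],"delta_rot": [0,0,0],"claw": 8}
    - {"delta_pos": [-0.0012,0.0007,-0.017],"delta_rot": [0,0,0],"claw": 8}
    - {"delta_pos": [-0.0012,0.0007,-0.02],"delta_rot": [0,0,0],"claw": 8}
    - {"delta_pos": [-0.0012,0.0007,-0.02],"delta_rot": [0,0,0],"claw": 8}
    - {"delta_pos": [-0.0012,0.0007,-0.02],"delta_rot": [0,0,0],"claw": 8}

```text
time: 23.67
eef_pos: [0.5338, 0.0382, 0.1236]
tcp_rot: [-0.033, 0.707, 0.03, 0.706]
contact_force: [-0.8, -0.0, -0.2]
opening: 0.169
```

Request:
play_rows:
  targets:
    - {"delta_pos": [0,0,-0.005],"delta_rot": [0,0,0],"claw": 8}
    - {"delta_pos": [0,0,-0.01],"delta_rot": [0,0,0],"claw": 8}
    - {"delta_pos": [0,0,-0.015],"delta_rot": [0,0,0],"claw": 8}
    - {"delta_pos": [0,0,-0.02],"delta_rot": [0,0,0],"claw": 8}
    - {"delta_pos": [0,0,-0.024],"delta_rot": [0,0,0],"claw": 8}
    - {"delta_pos": [0,0,-0.028],"delta_rot": [0,0,0],"claw": 8}
    - {"delta_pos": [0,0,-0.028],"delta_rot": [0,0,0],"claw": 8}

```text
time: 24.25
eef_pos: [0.5335, 0.0382, 0.0946]
tcp_rot: [-0.033, 0.707, 0.03, 0.705]
contact_force: [0.8, 0.2, -0.5]
opening: 0.167
```

Request:
play_rows:
  targets:
    - {"delta_pos": [0,0,-0.003],"delta_rot": [0,0,0],"claw": 8}
    - {"delta_pos": [0,0,-0.006],"delta_rot": [0,0,0],"claw": 8}
    - {"delta_pos": [0,0,-0.009],"delta_rot": [0,0,0],"claw": 8}
    - {"delta_pos": [0,0,-0.01],"delta_rot": [0,0,0],"claw": 8}
    - {"delta_pos": [0,0,-0.01],"delta_rot": [0,0,0],"claw": 8}
    - {"delta_pos": [0,0,-0.01],"delta_rot": [0,0,0],"claw": 8}
    - {"delta_pos": [0,0,-0.01],"delta_rot": [0,0,0],"claw": 8}

```text
time: 24.83
eef_pos: [0.5336, 0.0382, 0.0847]
tcp_rot: [-0.033, 0.707, 0.03, 0.706]
contact_force: [1.3, 0.3, 0.9]
opening: 0.168
```

Request:
play_rows:
  targets:
    - {"delta_pos": [0,0,-0.001],"delta_rot": [0,0,0],"claw": 8}
    - {"delta_pos": [0,0,-0.001],"delta_rot": [0,0,0],"claw": 8}
    - {"delta_pos": [0,0,-0.001],"delta_rot": [0,0,0],"claw": 20}
    - {"delta_pos": [0,0,-0.001],"delta_rot": [0,0,0],"claw": 40}
    - {"delta_pos": [0,0,-0.001],"delta_rot": [0,0,0],"claw": 40}
    - {"delta_pos": [0,0,-0.001],"delta_rot": [0,0,0],"claw": 40}
    - {"delta_pos": [0,0,-0.001],"delta_rot": [0,0,0],"claw": 40}
    - {"delta_pos": [0,0,0.02],"delta_rot": [0,0,0],"claw": 40}
    - {"delta_pos": [0,0,0.05],"delta_rot": [0,0,0],"claw": 40}
    - {"delta_pos": [0,0,0.085],"delta_rot": [0,0,0],"claw": 40}
    - {"delta_pos": [0,0,0.12],"delta_rot": [0,0,0],"claw": 40}
    - {"delta_pos": [0,0.04,0.14],"delta_rot": [0,0,0],"claw": 40}
    - {"delta_pos": [0,0.08,0.14],"delta_rot": [0,0,0],"claw": 40}
    - {"delta_pos": [0,0.12,0.14],"delta_rot": [0,0,0],"claw": 40}
    - {"delta_pos": [0,0.12,0.14],"delta_rot": [0,0,0],"claw": 40}
    - {"delta_pos": [0,0.12,0.14],"delta_rot": [0,0,0],"claw": 40}
    - {"delta_pos": [0,0.12,0.14],"delta_rot": [0,0,0],"claw": 40}

```text
time: 26.25
eef_pos: [0.5333, 0.1582, 0.2243]
tcp_rot: [-0.034, 0.707, 0.03, 0.705]
contact_force: [-0.0, 0.3, 0.1]
opening: 0.467
```

Run:
```python
from h import *
np.set_printoptions(precision=4,suppress=True)
s=ctrl.get_state();print(s["time"],s["eef_pos"],s["contact_force"],s["opening"],s["dq"])
t=ctrl.read_camera("top");sc=ctrl.read_camera("scene");im0=cv2.imread("pics/scene0.png")
for nm,im in(("top",t),("scene",sc),("scene0",im0)):
    hsv=cv2.cvtColor(im,cv2.COLOR_BGR2HSV)
    for n,lo,hi in(("green",45,85),("red",0,5)):
        m=((hsv[...,0]>=lo)&(hsv[...,0]<=hi)&(hsv[...,1]>110)&(hsv[...,2]>25)).astype(np.uint8)
        k,_,st,ce=cv2.connectedComponentsWithStats(m)
        print(nm,n,[(st[i].tolist(),ce[i].round(1)) for i in range(1,k) if 15<st[i,4]<600])
for nm in("scene","top"):print(nm,"pred pin top/shoulder",w2px(nm,np.array([.534,.038,.0915])),w2px(nm,np.array([.534,.038,.0515])))
A=cv2.resize(t[150:220,225:395],None,fx=3.4,fy=3.4,interpolation=2);B=cv2.resize(sc[150:245,190:345],None,fx=3.4,fy=3.4,interpolation=2)
B=cv2.copyMakeBorder(B,0,0,0,A.shape[1]-B.shape[1],0)
cv2.imwrite("pics/end.png",cv2.vconcat([A,B]))
```

```text
26.25 [0.5333 0.1582 0.2243] [-0.0436  0.3484  0.0667] 0.4665218909028585 [-0.0294 -0.0003  0.0061  0.0046 -0.0022  0.0006]
top green []
top red [([344, 40, 13, 17, 167], array([349.7,  48.4])), ([256, 101, 12, 13, 105], array([261.8, 107. ])), ([101, 105, 4, 10, 27], array([102.3, 109.3])), ([358, 163, 10, 10, 48], array([361.5, 168.6]))]
scene green [([252, 192, 5, 16, 78], array([254.1, 199.4]))]
scene red [([294, 160, 6, 14, 62], array([296.9, 166.4])), ([194, 194, 10, 9, 52], array([198.8, 197.9]))]
scene0 green [([317, 163, 4, 13, 51], array([318.5, 169.1]))]
scene0 red [([221, 120, 10, 10, 74], array([225.6, 125.1])), ([294, 160, 6, 14, 64], array([296.9, 166.5])), ([194, 194, 10, 9, 54], array([198.7, 197.9]))]
scene pred pin top/shoulder [253.9771 189.4516] [254.3608 205.6402]
top pred pin top/shoulder [256.4311 185.2894] [257.0269 188.4227]
```

```bash
python3 -c "
from plant import ctrl
print(ctrl.sign_off())"
```

```text
the job is handed in; nothing more can be done
None
```

I handed the job in at about 26 s. The flange is hub up in the nest, the leaf is closed over it, and the green go pin is down through the bush and released. I never went near the red pin. No verdict was reported.

**What my checks showed**
- **Flange:** both the top and scene pictures showed it lying flat between the dowels before I closed the leaf.
- **Leaf:** my first grip on the knob slipped, so I pushed the leaf down with closed fingers instead. It stopped under about 32 N with the knob at its expected closed height, and the next picture showed it level.
- **Go pin:** it went in with almost no force, and the tool height on release put the shoulder within about 1 mm of the bush. Afterwards the scene camera found the green handle at pixel column 254.1, where 254.2 was expected, with its lower edge also where a seated handle should be.
- **Red pin:** its scene-camera position is unchanged, (296.9,166.4) against (296.9,166.5) at the start.
- **Robot:** the arm was clear, with contact force around 0.3 N.

**Less certain**
- The top and wrist cameras disagreed by 1–2 mm on the bush and fixture positions. I used values in between.
- I had used all 12 picture views, so I checked the final state only by code and not by eye. In that check the top camera did not find the green handle, possibly because the arm was in the way.

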